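# Pack a heart stone and secure the box lid with its turnbuttons

## Robot

A 7-joint arm with a two-finger parallel gripper is mounted at the origin on a cart in front of the work surface, level with it; the furniture and walls round the work are solid. World frame = base frame: x ahead of the robot, y to its left, z up, the work surface at z = 0. Lengths are in mm, angles in rad, forces in N, time in s.
With the tool pointing down it reaches from about 425 to 1025 mm from the base axis. Payload 9.4 kg.
Tool frame: the origin (TCP) lies between the finger pads; the fingertips stand ahead of it and the grasp point (between the pads) lies 5 mm behind it (bot.tips_ahead is the z of the fingertips in the tool frame, in mm); z points along the fingers, y is the line along which they close (so a half turn about z gives the same grasp; the last joint's range is limited). The gripper opens to 85 mm and grips with 20 to 120 N. Pads are 22 mm wide; open, the fingers measure 114 mm over their backs; the gripper's body (76 mm by 85 mm) begins 54 mm behind the grasp point. The pads swing forward as they close: fully open they stand 13 mm farther back than shut.
Start: joints at [-1.182, 0.599, -0.003, 1.599, 0.002, 0.943, -0.08], TCP at [325.628, 647.758, 245.275] pointing down, gripper open.
Joint ranges: [-2.57, 2.57], [-0.35, 1.97], [-1.29, 1.29], [0.11, 2.56], [-1.05, 4.19], [0.11, 1.86], [-2.63, 2.63]. Speed limits (rad/s): [2.22, 2.22, 3.01, 3.01, 3.14, 3.14, 3.14].

## Interface

Orientations are given as a 3x3 rotation matrix whose columns are the frame's x, y, z axes.
In Python, from cell import bot gives the robot as it stands.
- The arm moves only by the tool arm_command, never from a script. Its arguments are lists of equal length, an entry for each row: "dp": the shift along the world's x, y, z in cm, a list of three; "yaw": the turn about the world's z in degrees; "gripper": the closure in counts, from 0 (fully open) to 255 (shut). A call has 1 to 10 rows; each row is the pose to reach, as a shift and turn from the pose commanded when the call began; what a row does not reach only later rows make up. A row lasts 1/10 s, in which the tool goes at most 50 mm and 8.59 degrees, less where a joint would pass 70% of its speed; a pose out of reach is approached as far as the arm can. A call with a gripper value outside its range is refused whole. The fingers move at their own pace and stop on an object; "squeeze" is the grip in N (left out, the last holds). Time passes only in rows, so rows that repeat a pose let the fingers close. It gives the time, the measured TCP pose, the force, the opening and the grip force at its end, in the units of the state.
- bot.read_state(): the state, without advancing time (a new reading comes with each control period).
- bot.camera(name): name is "side" or "top"; returns (picture, depth): 384x512x3 uint8, blue, green, red; 384x512 float32, mm along the optical axis (not along the pixel's ray), 0 where there is no reading.
- bot.calibration(name): a dict with "fov_y" (degrees; the focal length in pixels is half the picture's height over the tangent of half this angle, whatever the lens; pixels are square), "cx", "cy" (the principal point, pixels), "view" (4x4, takes a point from world to camera coordinates). Camera axes: x right, y up, looking along -z (the intrinsics and any distortion apply to the point x, -y, -z); pixel columns grow to the right and rows downward; lengths in mm; the calibration is good to about 2 mm. A picture is of the moment at which its call begins. calibration takes no time and is no camera call.
- bot.sign_off(): hands the job in; it is judged then, once.
Trained networks look in the newest picture that a camera, given by its name, has taken for a name from the list of things; names that differ only in an ending like _2 or _b are one class to them, and where a whole thing is asked for, a point or a joint stands for the part that bears it (a point fixed in the world has none). Each returns a list of dicts, best first, with "p" (0 to 1); they miss things now and then, are a little off and sometimes report something else, mostly with a low value. They report only what shows in the picture. A call takes as long as a camera call. They do not tell look-alikes from the thing itself.
- bot.recognise(camera, label): "centre" ([x, y, z] in mm, in the coordinates of the camera as it stood for that picture, good to about 4 mm: the middle of the surface that is visible of it).
- bot.regions_of(camera, label): "region" (384x512 bool, what is visible of it).
The state is a dict: "clock": time; "joint_pos": joint angles; "dq": joint speeds; "joint_torque": joint torques, N m; "tcp_pos": TCP position; "orientation": TCP orientation; "ft_force": force on the tool from outside, world axes, zero at the start; "moment": the same for the moment, N m; "grip_width": finger opening in mm; "finger_force": force on a finger pad.
Only numpy, scipy, OpenCV 4.12 (cv2) and the standard library are available. Lean on these libraries where they do the work, as an engineer would, in place of code of your own. Each camera call takes 0.05 s, during which the arm holds its last target. There are 200 camera calls.

## Task

Pack the heart-shaped stone for the post: lay it flat in its pocket in the wooden box, set the lid flush in its rebate and lock it by turning both turnbuttons straight inward, square across the lid. The buttons stand over the opening at first, so swing them aside to get the lid in. Leave everything else on the desk where it is.

Things in the scene. Friction and masses are not known exactly. Their poses are not given: they have to be found in the camera images.
- specimen_box: open wooden box fixed on the desk, 127 (x) x 190 (y) x 44 mm; origin: centre of underside. End walls (+y, -y) are 31 mm wide on top and carry a turnbutton each; long walls 10.5 mm. A rebate 106 (x) x 128 (y) mm, 8 mm deep, takes the lid; below it, inside a 6 mm ledge, a cavity 94 x 116 mm holds dark foam (pocket floor lighter) whose top is 22 mm above the desk
- pocket (a point): centre of the floor of the heart-shaped pocket in the foam, 8 mm above the desk (pocket 14 mm deep, about 3 mm larger all round than the stone); axes as specimen_box; the heart's tip must point to -x. Two finger slots (x from -7 to +25 mm), as deep as the pocket, run from it to y = +-56 mm
- lid_seat (a point): centre of the ledge in the rebate on which the lid's underside rests, 36 mm above the desk; axes as specimen_box
- button_left (a joint): turnbutton on the +y end wall, rad: 0 = along the wall to the box's +x, 1.571 = straight inward over the rebate, 3.14 = along the wall to -x (clockwise from above as it grows); clear of the rebate only within 0.25 rad of 0 or 3.14. Stays where left. Steel bar 13 mm wide, 45 to 54 mm above the desk, 42 mm from pivot to rounded end; boss of radius 10 mm at the pivot
- button_right (a joint): the same turnbutton on the box's -y end wall: 0 = along the wall to the box's +x, 1.571 = straight inward across the rebate, 3.14 = along the wall to -x; turns counter-clockwise from above as the value grows
- button_left_pivot (a point): pivot of button_left on top of the +y end wall, 44 mm above the desk, 81 mm from the box's centre, 17 mm outside the rebate's edge; axes as specimen_box
- button_right_pivot (a point): pivot of button_right on top of the -y end wall, likewise
- button_left_tip (a point): on button_left's top face (54 mm above the desk), 35.5 mm from its pivot
- button_right_tip (a point): on button_right's top face, 35.5 mm from its pivot
- box_lid: loose lid of the box, plain wood panel 101.5 (x) x 123.5 (y) x 8 mm, 110 g, the same either way round; origin: centre of its underside. A dark batten handle 10 (x) x 46 (y) mm stands in the middle of it, its top 31 mm above the underside
- lid_handle (a point): centre of the top of the lid's handle, 31 mm above the lid's underside; axes as box_lid
- heart_stone: polished heart-shaped stone lying flat, 55 (x) x 58 (y) x 23 mm, 130 g; origin: middle of its underside; tip at x = -27 mm, the two lobes at +x, widest (58 mm, y) at x = +9 mm. Rounded all over
- oval_stone_a: oval palm stone 46 x 63 x 22 mm; bystander
- oval_stone_b: oval palm stone 52 x 64 x 21 mm; bystander
- tape: tape roll lying flat, 104 mm across, 25 mm high; bystander
- tower: standing crystal point 46 x 36 x 125 mm; bystander
- torch: small torch lying, 100 x 28 x 27 mm; bystander
- marker: marker lying, 17 x 135 x 16 mm; bystander
- sprayer: spray bottle 72 x 60 x 160 mm, standing; bystander
- cube: stone cube 34 mm; bystander
- glue: glue bottle standing, 38 mm across, 118 mm high; bystander
Things that resemble listed ones, but are neither listed nor needed, are in the scene too. What is shaped like the heart_stone but green is not meant.

How it is judged:
By the outcome, as a careful person would: the job done as asked, in the order asked, and still so for the second after the job is handed in, with the robot touching nothing.
It also fails if it takes over 72 s, if anything falls off the work surface, if the arm or the gripper's body presses on something with over 40 N, if the wrist force passes 120 N, or if a joint passes its speed limit or range.

## Working session

There is one attempt and no reset: what is moved stays moved. The work goes in short steps, Python scripts to look and compute and a tool call to move; the robot and the scene stay as the last step left them, time stands still between calls to the robot, and variables do not carry over. Pictures are saved under pics/ and viewed, at most 10 in all, crops included, and the job is handed in when it is done.

Besides the shell and the picture viewer there is one more tool, called after ">>>" as name([rows], argument=value, ...), one row to a line, values as JSON. arm_command: Moves the arm, as the interface text tells. Its arguments: {"type":"object","properties":{"dp":{"type":"array"},"yaw":{"type":"array"},"gripper":{"type":"array"},"squeeze":{"type":"number"}},"required":["dp","yaw","gripper"]}

```bash
ls; mkdir -p pics
cat > h.py <<'E'
import numpy as np, cv2
from cell import bot
def calib(n):
    c=bot.calibration(n); V=np.array(c["view"]); f=192/np.tan(np.radians(c["fov_y"])/2)
    return c,V,f
def c2w(n,p):
    c,V,f=calib(n); return (np.linalg.inv(V)@np.append(p,1))[:3]
def px2w(n,u,v,d):
    c,V,f=calib(n); u=np.asarray(u,float);v=np.asarray(v,float);d=np.asarray(d,float)
    P=np.stack([(u-c["cx"])/f*d,-(v-c["cy"])/f*d,-d,np.ones_like(d)],-1)
    return (P@np.linalg.inv(V).T)[...,:3]
def w2px(n,p):
    c,V,f=calib(n); q=V@np.append(p,1); return c["cx"]+f*q[0]/-q[2], c["cy"]-f*q[1]/-q[2]
E
python3 - <<'E'
from h import *
for n in("top","side"):
    p,d=bot.camera(n); cv2.imwrite(f"pics/{n}0.png",p); np.save(f"{n}0.npy",d)
    print(n,{k:v for k,v in bot.calibration(n).items()})
    for l in ["specimen_box","button_left","box_lid","lid_handle","heart_stone"]:
        for r in bot.recognise(n,l): 
            w=c2w(n,r["centre"]); print(l,round(r["p"],2),w.round(0),np.round(w2px(n,w)))
s=bot.read_state();print(s["clock"],s["tcp_pos"],np.round(s["orientation"],3),bot.tips_ahead)
E
```

```text
pics
top {'fov_y': 46.01060929313191, 'cx': 255.41575151822946, 'cy': 192.0883299366351, 'view': array([[ 5.28051997e-03, -9.99980320e-01,  3.38744852e-03,
        -1.37640247e+01],
       [ 9.91464210e-01,  5.67679207e-03,  1.30255495e-01,
        -5.09046903e+02],
       [-1.30272162e-01,  2.67071722e-03,  9.91474675e-01,
        -1.49532697e+03],
       [ 0.00000000e+00,  0.00000000e+00,  0.00000000e+00,
         1.00000000e+00]])}
specimen_box 0.58 [489. 244.  33.] [180. 197.]
specimen_box 0.51 [664. -96.  67.] [281. 145.]
button_left 0.6 [466. 311.  52.] [159. 204.]
box_lid 0.87 [ 474. -235.    9.] [321. 204.]
lid_handle 0.77 [ 478. -234.    6.] [320. 203.]
heart_stone 0.75 [ 470. -100.   21.] [281. 204.]
heart_stone 0.71 [485. 245.  33.] [180. 199.]
heart_stone 0.57 [634. -14.  23.] [256. 156.]
heart_stone 0.39 [427.  11.  12.] [249. 217.]
side {'fov_y': 44.93362366532487, 'cx': 249.38990479263015, 'cy': 195.6838977983647, 'view': array([[-7.09979529e-01, -7.04159330e-01, -9.41839364e-03,
         3.66022889e+02],
       [ 5.44753075e-01, -5.57633107e-01,  6.26330109e-01,
        -3.08186497e+02],
       [-4.46288198e-01,  4.39550857e-01,  7.79501051e-01,
        -1.57732689e+03],
       [ 0.00000000e+00,  0.00000000e+00,  0.00000000e+00,
         1.00000000e+00]])}
specimen_box 0.97 [483. 244.  33.] [208. 241.]
button_left 0.63 [471. 311.  52.] [195. 251.]
heart_stone 0.38 [625.  -6.  16.] [231. 184.]
0.6 [325.61151128 647.74154265 245.27516056] [[-0.893  0.449  0.   ]
 [ 0.449  0.893 -0.   ]
 [-0.    -0.    -1.   ]] 14.0
```

View pics/top0.png

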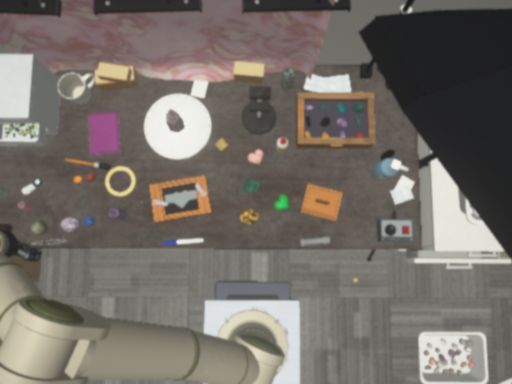

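View pics/side0.png

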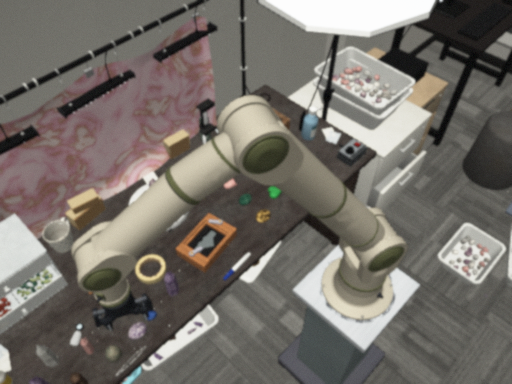

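```bash
cat > m.py <<'E'
from h import *
import sys
def rect(n,label,d,idx=0,zr=None):
    rs=bot.regions_of(n,label); out=[]
    for r in rs:
        m=r["region"]; v,u=np.nonzero(m); z=d[v,u]; k=z>0; P=px2w(n,u[k],v[k],z[k])
        med=np.median(P,0); h=np.percentile(P[:,2],[10,50,90])
        (c,s,a)=cv2.minAreaRect(P[:,:2].astype(np.float32))
        out.append((r["p"],len(v),med,h,c,s,a,m))
        print(n,label,round(r["p"],2),len(v),med.round(0),"z",h.round(0),"rect",np.round(c,1),np.round(s,1),round(a,1))
    return out
E
python3 - <<'E'
from m import *
p,d=bot.camera("top")
for l in ["specimen_box","box_lid","lid_handle","heart_stone","button_left","button_right","button_left_tip"]:
    rect("top",l,d)
a=[cv2.resize(p[y0:y0+50,x0:x0+66],(396,300),interpolation=cv2.INTER_CUBIC) for x0,y0 in[(223,132),(248,178),(147,174),(288,178)]]
cv2.imwrite("pics/c1.png",np.vstack([np.hstack(a[:2]),np.hstack(a[2:])]))
p,d=bot.camera("side")
for l in ["specimen_box","heart_stone","button_left"]:
    rect("side",l,d)
E
```

```text
top specimen_box 0.67 2243 [486. 246.  34.] z [ 8. 34. 47.] rect [489.9 244. ] [139.1 190.6] 9.9
top box_lid 0.59 1093 [ 478. -236.    7.] z [ 2.  7. 12.] rect [ 479.8 -239.1] [127.4 104.6] 76.3
top lid_handle 0.64 203 [429. 436.  80.] z [  6.  80. 110.] rect [435.2 459. ] [70.3 39.5] 79.8
top lid_handle 0.63 1025 [ 478. -237.    7.] z [ 2.  7. 12.] rect [ 480.  -238.4] [125.5 102. ] 76.8
top lid_handle 0.51 169 [341. 232.  13.] z [ 8. 13. 17.] rect [342.1 231.2] [ 14.7 132.6] 4.4
top heart_stone 0.72 1071 [ 477. -237.    7.] z [ 2.  7. 12.] rect [ 479.5 -239.2] [126.2 104.4] 75.7
top heart_stone 0.47 159 [ 471. -101.   20.] z [15. 20. 25.] rect [ 474.4 -100.2] [44.6 47.9] 88.9
top heart_stone 0.43 155 [632. -12.  20.] z [13. 20. 24.] rect [632.6  -8.9] [43.9 48.5] 0.3
top heart_stone 0.36 2258 [486. 244.  34.] z [ 7. 34. 47.] rect [488.3 247.6] [137.2 201.4] 9.8
top button_left 0.61 55 [468. 312.  53.] z [49. 53. 57.] rect [469.7 307.8] [43.1 17. ] 89.0
top button_right 0.45 62 [513. 174.  53.] z [48. 53. 58.] rect [512.8 174. ] [48.6 14.5] 37.1
side specimen_box 0.68 1929 [486. 248.  33.] z [10. 33. 47.] rect [491.6 233.4] [131.9 218.6] 10.8
side heart_stone 0.5 72 [627.  -1.  20.] z [13. 20. 24.] rect [628.2  -1.1] [46.5 27.8] 77.7
side button_left 0.21 412 [ 578. -432.   85.] z [ 18.  85. 151.] rect [ 616.9 -495. ] [ 70.1 181.5] 25.7
```

View pics/c1.png

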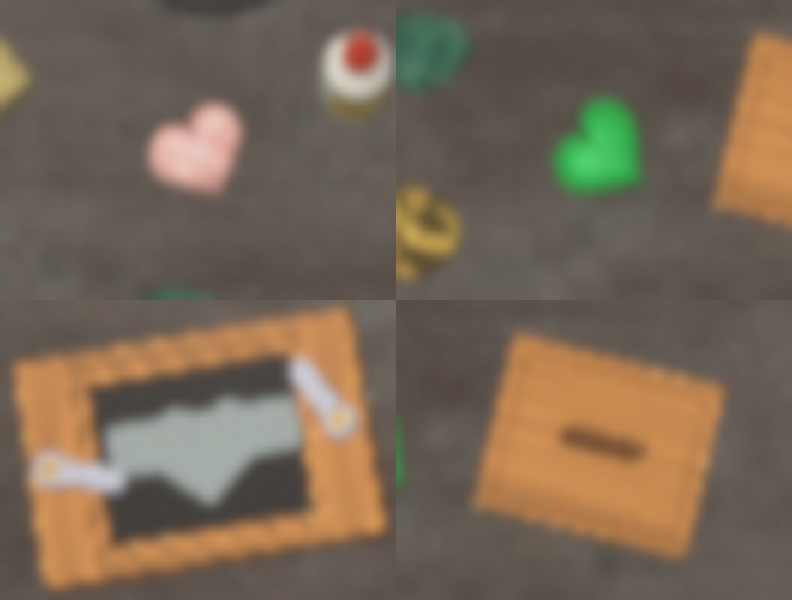

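Possible hearts: pink heart (256,156), green heart (281,202) and dark green stone (251,185). The crop shows the pink one is heart-shaped and not green, so I choose it. The box is at about (180,198), yaw ≈ +9°. The lid is at (321,202), yaw ≈ -13°. The left button points nearly inward and the right one leans toward +x. Next I fit models to the colour masks.

```bash
cat > fit.py <<'E'
from h import *
from scipy.optimize import minimize
S=8
def proj(n,P):
    c,V,f=calib(n); Q=np.c_[P,np.ones(len(P))]@V.T
    return np.stack([c["cx"]+f*Q[:,0]/-Q[:,2],c["cy"]-f*Q[:,1]/-Q[:,2]],1)
def render(n,poly,zs,q,roi,hull=True):
    x,y,a=q; R=np.array([[np.cos(a),-np.sin(a)],[np.sin(a),np.cos(a)]]); xy=poly@R.T+[x,y]
    x0,y0,w,h=roi; im=np.zeros((h*S,w*S),np.uint8)
    L=[((proj(n,np.c_[xy,np.full(len(xy),z)])-[x0-.5,y0-.5])*S) for z in zs]
    if hull: cv2.fillConvexPoly(im,cv2.convexHull(np.vstack(L).astype(np.float32)).round().astype(int),1)
    else:
        for l in L: cv2.fillPoly(im,[l.round().astype(int)],1)
    return cv2.resize(im.astype(np.float32),(w,h),interpolation=cv2.INTER_AREA)
def fit(ms,poly,zs,q0,hull=True):
    # ms: list of (camera, softmask, roi)
    f=lambda q: sum(np.abs(render(n,poly,zs,(q[0],q[1],q[2]/100),r,hull)-m).sum()/m.sum() for n,m,r in ms)
    s=np.array([q0[0],q0[1],q0[2]*100]); sim=np.vstack([s,s+[8,0,0],s+[0,8,0],s+[0,0,10]])
    r=minimize(f,s,method="Nelder-Mead",options=dict(initial_simplex=sim,xatol=.1,fatol=1e-4))
    return r.x[0],r.x[1],np.degrees(r.x[2]/100),r.fun
def cuboid(a,b): return np.array([[a,b],[-a,b],[-a,-b],[a,-b]])/2
t=np.linspace(0,1,12)
half=np.array([[-27,0],[-24,4.5],[-15,13],[-4,22],[3,27],[9,29],[16,28],[23,23],[27.5,15],[27,8],[22,2.5],[19,0]],float)
HEART=np.vstack([half,(half*[1,-1])[::-1][1:-1]])
def colormask(p,roi,kind,hull=True):
    x0,y0,w,h=roi; c=p[y0:y0+h,x0:x0+w].astype(float); b,g,r=c[...,0],c[...,1],c[...,2]
    k=(r-b) if kind=="orange" else (r-.5*(g+b) if kind=="pinkx" else r)
    lo=np.percentile(k,20); hi=np.percentile(k,93)
    m=np.clip((k-lo)/(hi-lo)*1.0,0,1); m=np.clip((m-.25)/.5,0,1) if kind=="orange" else np.clip((m-.2)/.6,0,1)
    if hull:
        cs,_=cv2.findContours((m>.5).astype(np.uint8),cv2.RETR_EXTERNAL,cv2.CHAIN_APPROX_NONE)
        c=max(cs,key=cv2.contourArea); f=np.zeros(m.shape,np.uint8); cv2.drawContours(f,[c],-1,1,-1)
        m=np.maximum(m*cv2.dilate(f,np.ones((3,3))),cv2.erode(f,np.ones((3,3))))
    return m.astype(np.float32)
E
python3 - <<'E'
from fit import *
p=cv2.imread("pics/top0.png"); s=cv2.imread("pics/side0.png")
rb=(140,168,80,62); rs=(168,206,78,70)
mt=colormask(p,rb,"orange"); ms=colormask(s,rs,"orange")
for M in([("top",mt,rb)],[("side",ms,rs)],[("top",mt,rb),("side",ms,rs)]):
    print("box",np.round(fit(M,cuboid(127,190),[0,44],(488,245,.16)),2))
rl=(293,176,58,52); ml=colormask(p,rl,"orange")
print("lid",np.round(fit([("top",ml,rl)],cuboid(101.5,123.5),[0,8],(478,-238,-.23)),2))
rh=(241,143,30,26); mh=colormask(p,rh,"pinkx")
for a in(0.5,.9,-.5):print("heart",np.round(fit([("top",mh,rh)],HEART,[11],(632,-12,a),False),2))
vis=[cv2.resize((m*255).astype(np.uint8),(390,290)) for m in(mt,ms,ml,mh)]
cv2.imwrite("pics/masks.png",np.vstack([np.hstack(vis[:2]),np.hstack(vis[2:])]))
for n in("top",):
    for l in["button_left_tip","button_right_tip","button_left_pivot","button_right_pivot"]:
        for r in bot.recognise(n,l): print(l,round(r["p"],2),c2w(n,r["centre"]).round(1))
E
```

```text
box [487.67 245.07  10.01   0.94]
box [4.9458e+02 2.4398e+02 1.0150e+01 1.5000e-01]
box [489.41 244.39  10.26   1.13]
lid [ 4.8087e+02 -2.3773e+02 -1.4070e+01  2.0000e-02]
heart [ 6.3263e+02 -1.3160e+01  2.9470e+01  9.0000e-02]
heart [ 6.3255e+02 -1.3310e+01  2.9440e+01  9.0000e-02]
heart [ 6.323e+02 -1.345e+01  2.885e+01  9.000e-02]
button_left_tip 0.53 [466.4 311.6  59.6]
button_right_tip 0.55 [542.5 449.6  25.2]
button_right_tip 0.53 [509.1 169.8  55.1]
button_right_tip 0.36 [ 473.6 -234.     7.4]
button_left_pivot 0.61 [483.7 243.8  36. ]
button_right_pivot 0.68 [485.2 242.8  35. ]
```

View pics/masks.png

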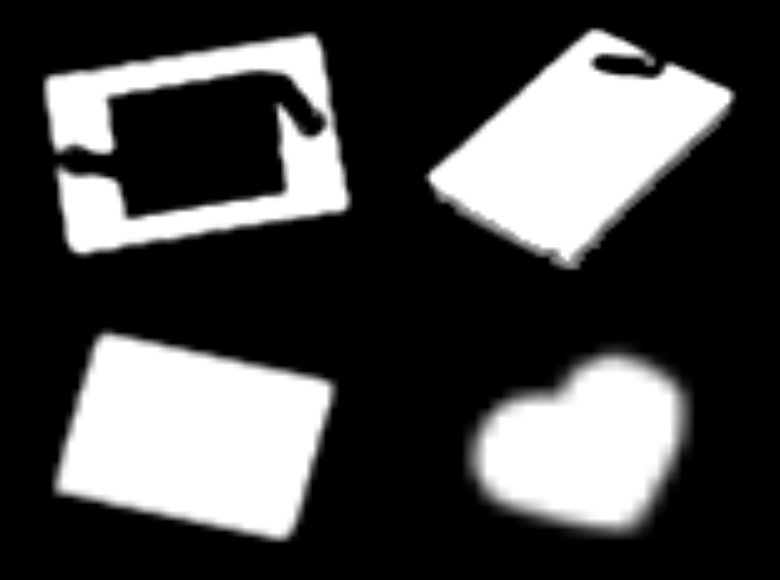

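Run:
```python
from fit import *
p=cv2.imread("pics/top0.png"); s=cv2.imread("pics/side0.png")
rb=(140,168,80,62); rs=(168,206,78,70)
def hull(m):
    pts=np.argwhere(m>.5)[:,::-1].astype(np.int32); f=np.zeros(m.shape,np.uint8); cv2.fillConvexPoly(f,cv2.convexHull(pts),1); return np.maximum(f.astype(np.float32),m*1)
mt=hull(colormask(p,rb,"orange")); ms=hull(colormask(s,rs,"orange"))
for z in([0,44],[44],[20,44]):
  for M in([("top",mt,rb)],[("side",ms,rs)],[("top",mt,rb),("side",ms,rs)]):
    print(z,np.round(fit(M,cuboid(127,190),z,(488,245,.17)),2))
# side profile of r-b crossing the bottom edge and edges at box centre line
c=p.astype(float); k=c[...,2]-c[...,0]
ux,uy=w2px("top",[489,245,44]); print(ux,uy); print(k[150:235,int(ux)-25].astype(int)[20:75])
print(k[195,140:225].astype(int))
```

```text
[0, 44] [4.8788e+02 2.4535e+02 1.0050e+01 3.0000e-02]
[0, 44] [4.9445e+02 2.4269e+02 9.6400e+00 6.0000e-02]
[0, 44] [4.8951e+02 2.4423e+02 1.0210e+01 1.4000e-01]
[44] [4.8619e+02 2.4289e+02 9.6400e+00 7.0000e-02]
[44] [4.8078e+02 2.5212e+02 1.1430e+01 1.4000e-01]
[44] [4.8575e+02 2.4501e+02 1.1030e+01 2.2000e-01]
[20, 44] [4.8667e+02 2.4437e+02 9.8700e+00 4.0000e-02]
[20, 44] [4.9118e+02 2.4681e+02 1.0240e+01 4.0000e-02]
[20, 44] [4.8943e+02 2.4562e+02 1.0170e+01 1.1000e-01]
178.98225204374106 197.1929471127634
[ 15  16  16  17  18  17  17  16  17  16  16  17  24  49  81 104 112 114
 112 113 113 112 112 112 112 112 112 109  95  69  46  40  40  42  58  85
 104 110 107 106 105 100  93  83  76  70  67  66  61  53  40  30  21  15
  15]
[ 16  16  17  17  17  17  17  18  18  28  65 102 113 112 110 109 112 118
 121 113 102  96  71  29   6   0  -1  -1  -2  -2  -2  -2  -2  -2  -2  -4
  -3  -3  -2  -2  -3  -3  -3  -2  -3  -3  -2  -2  -3  -3  -3  -3  -2  -3
  -3   0  16  62 105 110  81  49  46  46  35  35  64  86  66  32  19  17
  17  16  16  16  16  16  16  16  15  16  16  16  15]
```

>>> arm_command([
  [0.7,-1.8,0],
  [2.1,-5.3,-0.5],
  [3.6,-9,-1.5],
  [5.3,-13.3,-3],
  [7.1,-17.6,-5],
  [8.8,-22,-7],
  [10.5,-26.3,-9],
  [12,-30,-11],
  [13.3,-33.5,-12],
  [14.2,-35.2,-12.5],
], yaw=[-5,-13,-21,-29.5,-38,-46.5,-55,-63,-71,-76], gripper=[180,180,180,180,180,180,180,180,180,180], squeeze=40)

```text
clock: 2.4
tcp_pos: [468.3, 292.1, 119.6]
orientation: [[0.228, 0.974, -0.001], [0.974, -0.228, -0.002], [-0.002, -0.0, -1.0]]
ft_force: [-1.2, -0.0, -0.8]
grip_width: 25.0
finger_force: 0.0
```

```bash
cat > st.py <<'E'
from h import *
def st():
    s=bot.read_state(); R=np.array(s["orientation"]); print("t",round(s["clock"],2),"tcp",np.round(s["tcp_pos"],1),"yA",round(np.degrees(np.arctan2(R[1,1],R[0,1])),1),"F",np.round(s["ft_force"],1),"w",round(s["grip_width"],1),"ff",np.round(s["finger_force"],1),"q7",round(s["joint_pos"][6],2),"ahead",bot.tips_ahead)
    return s
E
python3 -c "
from st import *
st()
p,d=bot.camera('top')
print(w2px('top',[474,325,54]))
a=[cv2.resize(p[y0:y0+50,x0:x0+66],(396,300),interpolation=cv2.INTER_CUBIC) for x0,y0 in[(123,167),(160,164)]]
p,d=bot.camera('side')
a+=[cv2.resize(p[y0:y0+50,x0:x0+66],(396,300),interpolation=cv2.INTER_CUBIC) for x0,y0 in[(165,200),(170,215)]]
cv2.imwrite('pics/c2.png',np.vstack([np.hstack(a[:2]),np.hstack(a[2:])]))
"
```

```text
t 2.4 tcp [468.3 292.1 119.6] yA -13.2 F [-1.2 -0.  -0.8] w 25.0 ff 0.0 q7 -0.55 ahead 14.0
(np.float64(154.27961277311437), np.float64(201.18084917124722))
```

View pics/c2.png

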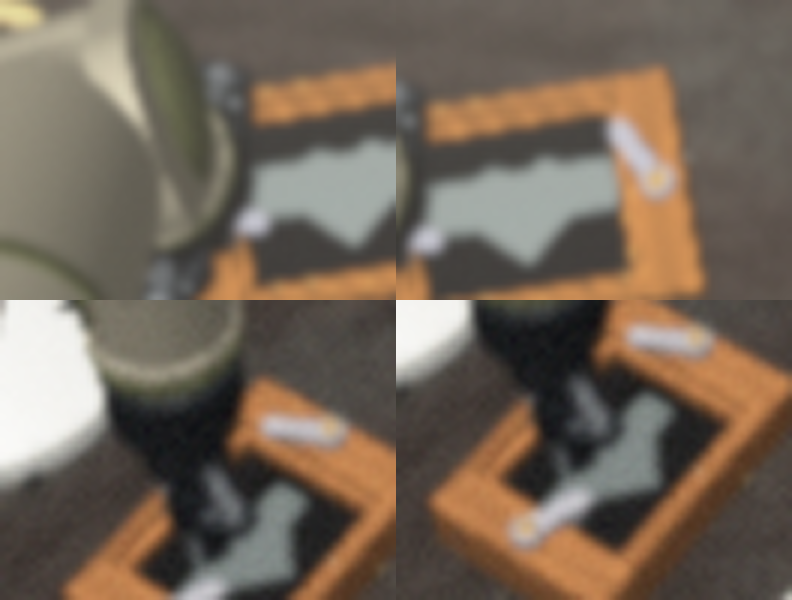

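The close crop shows the left button's pivot at about (191,253) in the side picture and the right one's at (220,222). I check both against the fit.

```bash
python3 -c "
from h import *
def ray(n,u,v,z):
    c,V,f=calib(n); A=px2w(n,u,v,1000.); B=px2w(n,u,v,2000.); t=(z-A[2])/(B[2]-A[2]); return (A+t*(B-A)).round(1)
print('L side',ray('side',191,252.8,54),'tip end',ray('side',170+(587-396)/6-.5,215+192/6-.5,54))
print('R side',ray('side',219.7,221.2,54),'end',ray('side',170+(632-396)/6-.5,215+33/6-.5,54))
print('L top',ray('top',154.8,201.5,54),ray('top',166.8,204.3,54))
print('R top',ray('top',160+(657-396)/6-.5,164+180/6-.5,54),ray('top',160+(615-396)/6-.5,164+120/6-.5,54))
"
```

```text
L side [475.4 326.2  54. ] tip end [469.1 284.2  54. ]
R side [502.7 165.4  54. ] end [535.  189.4  54. ]
L top [472.9 323.2  54. ] [463.8 283.1  54. ]
R top [500.7 163.7  54. ] [534.2 187.8  54. ]
```

>>> arm_command([
  [0,0,-1],
  [0,0,-3],
  [0,0,-4.8],
  [0,0,-5.7],
  [0,0,-6],
  [0,0,-6],
], yaw=[0,0,0,0,0,0], gripper=[180,180,180,180,180,180])

```text
clock: 3.1
tcp_pos: [467.3, 296.5, 60.1]
orientation: [[0.218, 0.976, -0.0], [0.976, -0.218, 0.0], [0.0, -0.0, -1.0]]
ft_force: [1.0, -0.7, 0.4]
grip_width: 25.0
finger_force: 0.0
```

```bash
python3 -c "
from st import *
st()
p,d=bot.camera('side')
cv2.imwrite('pics/c3.png',cv2.resize(p[208:275,165:255],(720,536),interpolation=cv2.INTER_CUBIC))
"
```

```text
t 3.1 tcp [467.3 296.5  60.1] yA -12.6 F [ 1.  -0.7  0.4] w 25.0 ff 0.0 q7 -0.52 ahead 14.0
```

View pics/c3.png

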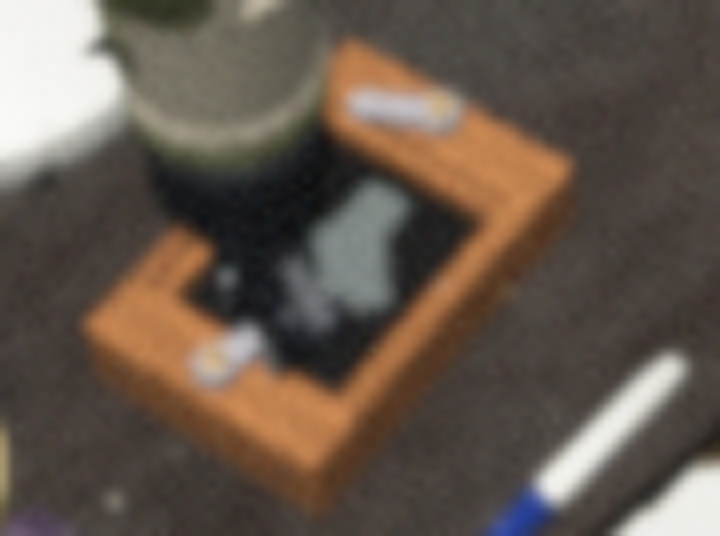

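The picture shows the fingers straddling the left bar, which comes out at about (255,345) in the crop. I sweep it outward to -x.

>>> arm_command([
  [0,0,0],
  [-0.35,0.1,0],
  [-0.73,0.27,0],
  [-1.09,0.5,0],
  [-1.41,0.77,0],
  [-1.69,1.08,0],
  [-1.92,1.42,0],
  [-2.11,1.8,0],
  [-2.22,2.15,0],
  [-2.26,2.3,0],
], yaw=[0,-7,-15,-23,-31,-39,-47,-55,-62,-65], gripper=[207,207,207,207,207,207,207,207,207,207], squeeze=30)

```text
clock: 4.15
tcp_pos: [445.1, 319.3, 60.9]
orientation: [[0.978, 0.209, 0.001], [0.209, -0.978, 0.001], [0.001, -0.001, -1.0]]
ft_force: [0.2, -1.9, 0.8]
grip_width: 16.2
finger_force: 0.8
```

>>> arm_command([
  [0,0,0],
  [0,0,0],
  [0,0,1],
  [0,0,3],
], yaw=[0,0,0,0], gripper=[207,190,180,180])

```text
clock: 4.55
tcp_pos: [444.7, 318.2, 90.4]
orientation: [[0.977, 0.214, -0.002], [0.214, -0.977, -0.001], [-0.002, 0.001, -1.0]]
ft_force: [0.0, -0.1, 0.5]
grip_width: 25.1
finger_force: 0.0
```

```bash
python3 -c "
from st import *
st()
"
```

```text
t 4.55 tcp [444.7 318.2  90.4] yA -77.7 F [ 0.  -0.1  0.5] w 25.1 ff 0.0 q7 -1.3 ahead 14.0
```

>>> arm_command([
  [0.6,-1,1],
  [2.2,-3.6,1],
  [4.2,-7,1],
  [6.2,-10.4,1],
  [7.7,-12.8,0.5],
  [8.15,-13.6,0],
  [8.15,-13.6,-1],
  [8.15,-13.6,-2.2],
  [8.15,-13.6,-3],
  [8.15,-13.6,-3],
], yaw=[3,8,14,20,24,24,24,24,24,24], gripper=[170,170,170,170,170,170,170,170,170,170])

```text
clock: 5.55
tcp_pos: [525.2, 183.9, 58.7]
orientation: [[0.805, 0.594, -0.003], [0.594, -0.805, -0.001], [-0.002, -0.001, -1.0]]
ft_force: [-0.2, 0.6, -0.1]
grip_width: 28.5
finger_force: 0.0
```

```bash
python3 -c "
from st import *
st()
p,d=bot.camera('side')
cv2.imwrite('pics/c4.png',cv2.resize(p[208:275,165:255],(720,536),interpolation=cv2.INTER_CUBIC))
"
```

```text
t 5.55 tcp [525.2 183.9  58.7] yA -53.6 F [-0.2  0.6 -0.1] w 28.5 ff 0.0 q7 -0.76 ahead 14.0
```

View pics/c4.png

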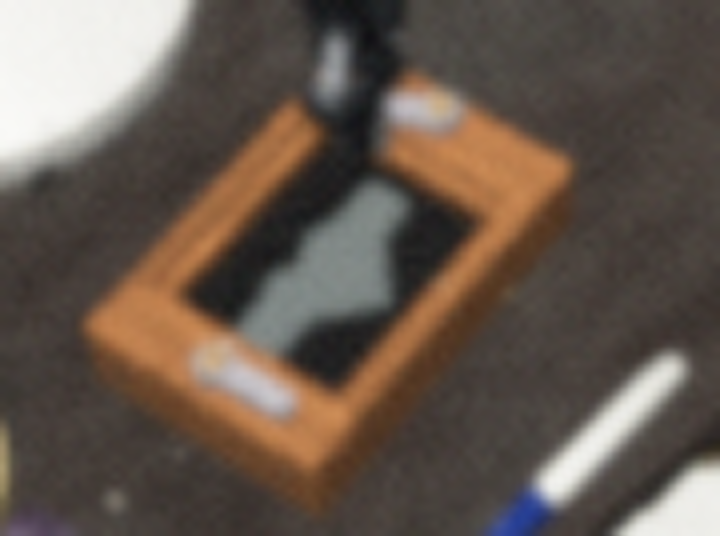

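The left button now lies along the wall to -x, and the fingers straddle the right bar at about (385,110) in the crop. Next I swing the right one to +x.

>>> arm_command([
  [0,0,0.1],
  [0.17,-0.26,0.1],
  [0.33,-0.59,0.1],
  [0.46,-0.94,0.1],
  [0.53,-1.24,0.1],
  [0.54,-1.35,0.1],
  [0.54,-1.35,0.1],
  [0.54,-1.35,0.1],
  [0.54,-1.35,2],
  [0.54,-1.35,5],
], yaw=[0,-6,-13,-20,-26,-28,-28,-28,-28,-28], gripper=[207,207,207,207,207,207,207,190,170,150])

```text
clock: 6.6
tcp_pos: [530.9, 168.8, 109.7]
orientation: [[0.989, 0.146, -0.003], [0.146, -0.989, -0.001], [-0.003, 0.001, -1.0]]
ft_force: [0.4, -0.1, 0.2]
grip_width: 35.0
finger_force: 0.0
```

```bash
python3 -c "
from st import *
st()
p,d=bot.camera('side')
cv2.imwrite('pics/c5.png',p)
"
```

```text
t 6.6 tcp [530.9 168.8 109.7] yA -81.6 F [ 0.4 -0.1  0.2] w 35.0 ff 0.0 q7 -1.12 ahead 14.0
```

>>> arm_command([
  [0.7,-1.1,0.5],
  [2.4,-3.9,1.5],
  [4.4,-7.2,2],
  [6.5,-10.6,2],
  [8.5,-14,1],
  [10,-16.4,0],
  [10.85,-17.8,-1],
  [10.85,-17.8,-3],
  [10.85,-17.8,-4],
  [10.85,-17.8,-4],
], yaw=[2,6,11,16,20,21,21,21,21,21], gripper=[100,50,10,10,10,10,10,10,10,10])

```text
clock: 7.65
tcp_pos: [639.3, -8.4, 68.9]
orientation: [[0.871, 0.49, -0.003], [0.49, -0.871, 0.0], [-0.002, -0.002, -1.0]]
ft_force: [-0.4, -0.4, 0.2]
grip_width: 82.1
finger_force: 0.0
```

```bash
python3 -c "
from st import *
st()
p,d=bot.camera('side')
cv2.imwrite('pics/s6.png',p)
a=cv2.resize(p[150:215,190:277],(783,585),interpolation=cv2.INTER_CUBIC)
cv2.imwrite('pics/c6.png',a)
print(w2px('side',[632.5,-13,11]),w2px('side',[640.3,-8.9,50]))
"
```

```text
t 7.65 tcp [639.3  -8.4  68.9] yA -60.6 F [-0.4 -0.4  0.2] w 82.1 ff 0.0 q7 -0.59 ahead 14.0
(np.float64(230.8886056264601), np.float64(183.05391030396248)) (np.float64(228.36482935147214), np.float64(176.15290409171013))
```

View pics/c6.png

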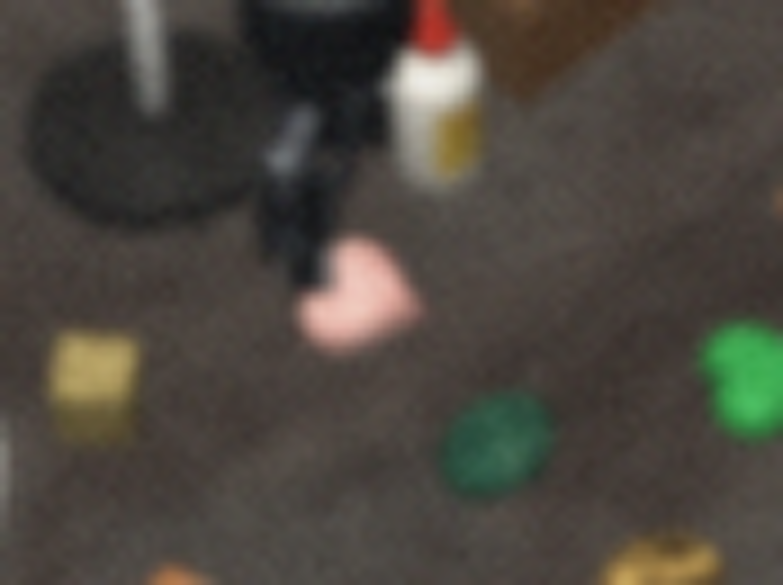

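The pink heart is under the gripper at crop (358,297), where the fit predicted it. I descend and grip.

>>> arm_command([
  [0,0,-1],
  [0,0,-2.8],
  [0,0,-4.4],
  [0,0,-5.3],
  [0,0,-5.6],
  [0,0,-5.6],
  [0,0,-5.6],
  [0,0,-5.6],
  [0,0,-5.6],
  [0,0,-5.6],
], yaw=[0,0,0,0,0,0,0,0,0,0], gripper=[10,10,10,10,10,100,110,110,110,110], squeeze=30)

```text
clock: 8.7
tcp_pos: [640.8, -8.9, 15.2]
orientation: [[0.872, 0.489, 0.001], [0.489, -0.872, -0.0], [0.001, 0.001, -1.0]]
ft_force: [-2.4, 0.2, 6.0]
grip_width: 55.2
finger_force: 31.4
```

>>> arm_command([
  [0,0,0],
  [0,0,0.5],
  [0,0,2.5],
  [0,0,5.5],
  [0,0,7.5],
  [0,0,8],
  [0,0,8],
], yaw=[0,0,0,0,0,0,0], gripper=[140,140,140,140,140,140,140], squeeze=40)

```text
clock: 9.4
tcp_pos: [640.8, -8.4, 94.9]
orientation: [[0.872, 0.49, 0.001], [0.49, -0.872, 0.0], [0.001, 0.0, -1.0]]
ft_force: [0.6, 1.4, -0.9]
grip_width: 54.9
finger_force: 42.6
```

Run:
```python
from st import *
from fit import *
st()
p,d=bot.camera('side'); cv2.imwrite('pics/s7.png',p)
hs=cv2.cvtColor(p,cv2.COLOR_BGR2HSV)
c=p.astype(int); m=((c[...,2]-c[...,1]>35)&(c[...,2]>150)&(abs(c[...,1]-c[...,0])<35)).astype(np.uint8)
n,l,s,ce=cv2.connectedComponentsWithStats(m)
for i in range(1,n):
    if s[i,4]>25: print(s[i],ce[i].round(1))
print(w2px('side',[632,-13,95]))
t,_=bot.camera('top'); cv2.imwrite('pics/t7.png',t)
```

```text
t 9.4 tcp [640.8  -8.4  94.9] yA -60.7 F [ 0.6  1.4 -0.9] w 54.9 ff 42.6 q7 -0.61 ahead 14.0
[138 146  31  23 262] [155.9 158.1]
[227 164   8  10  50] [230.5 168.9]
[107 168  19  20 140] [115.9 179. ]
[134 170   7  12  30] [136.7 176.4]
[124 176   7  11  36] [127.3 180.4]
(np.float64(230.09685422670285), np.float64(169.02274368728524))
```

>>> arm_command([
  [-0.7,1.3,0],
  [-2.2,4,0],
  [-4.2,7.5,0],
  [-6.5,11.5,0],
  [-8.8,15.5,0],
  [-11,19.5,0],
  [-12.8,22.8,0],
  [-13.9,24.8,0],
  [-14.35,25.55,0],
  [-14.35,25.55,0],
], yaw=[-1,-3,-6,-9,-12,-15,-17.5,-19,-19.3,-19.3], gripper=[140,140,140,140,140,140,140,140,140,140])

```text
clock: 10.5
tcp_pos: [495.6, 248.0, 93.6]
orientation: [[0.984, 0.177, -0.001], [0.177, -0.984, -0.001], [-0.001, 0.0, -1.0]]
ft_force: [0.2, -0.1, -1.0]
grip_width: 54.8
finger_force: 42.6
```

Run:
```python
from st import *
st()
p,d=bot.camera('side'); cv2.imwrite('pics/s8.png',p); np.save('d8.npy',d)
u,v=w2px('side',[488,245,95]); print(u,v); u=int(u)-44;v=int(v)-28; print(u,v)
cv2.imwrite('pics/c8.png',cv2.resize(p[v:v+66,u:u+88],(792,594),interpolation=cv2.INTER_CUBIC))
print(w2px('side',[461,240,92]),w2px('side',[488,245,8]))
```

```text
t 10.5 tcp [495.6 248.   93.6] yA -79.8 F [ 0.2 -0.1 -1. ] w 54.8 ff 42.6 q7 -1.19 ahead 14.0
205.11247984283617 230.06323340057057
161 202
(np.float64(211.47373448535734), np.float64(234.21372982233373)) (np.float64(207.12485431870164), np.float64(243.7249759360391))
```

View pics/c8.png

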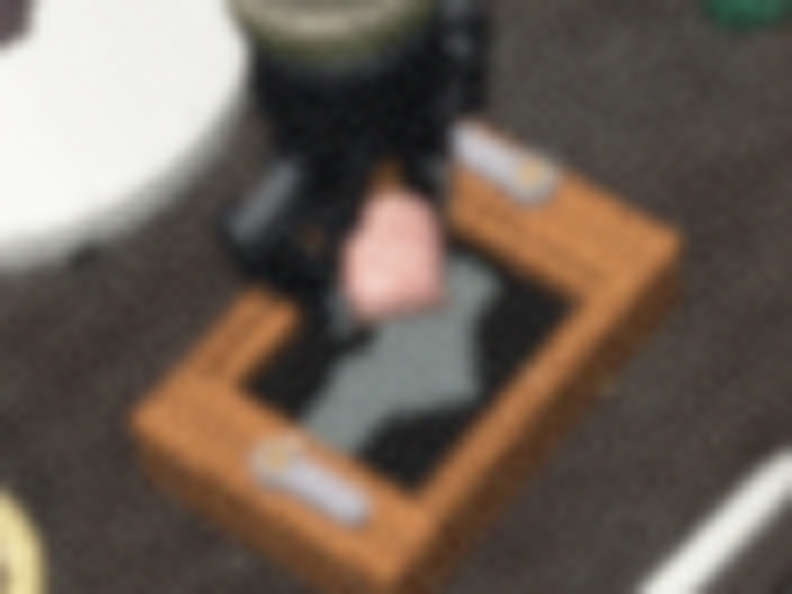

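The stone hangs level, its tip toward -x at crop (440,295). I check its yaw in the grip from depth points.

Run:
```python
from fit import *
p=cv2.imread('pics/s8.png').astype(int); d=np.load('d8.npy')
m=((p[...,2]-p[...,1]>30)&(p[...,2]>110)&(abs(p[...,1]-p[...,0])<45)); m[:,:195]=0;m[:,215:]=0;m[:218]=0;m[:240]; m[242:]=0
v,u=np.nonzero(m&(d>0)); P=px2w('side',u,v,d[v,u]); a=np.radians(10.2)
c=np.array([496.9,246.6])-9*np.array([np.cos(a),np.sin(a)])
L=(P[:,:2]-c)@np.array([[np.cos(a),-np.sin(a)],[np.sin(a),np.cos(a)]])
print(len(v),"z",np.percentile(P[:,2],[5,50,95]).round(1),"x",np.percentile(L[:,0],[1,5,50,95]).round(1),"y",np.percentile(L[:,1],[2,50,98]).round(1))
top=np.zeros((60,80),int)
for x,y in L: 
    i,j=int((x+40)//5),int((y+40)//5)
    if 0<=i<16 and 0<=j<16: top[i,j]+=1
print(top[:16,:16][::-1,::-1])
# silhouette fit, gripper pixels ignored (nearer than scene & not pink)
roi=(190,214,34,34); x0,y0,w,h=roi
mm=m[y0:y0+h,x0:x0+w].astype(np.float32); dd=d[y0:y0+h,x0:x0+w]
U,V=np.meshgrid(np.arange(x0,x0+w),np.arange(y0,y0+h)); Z=px2w('side',U,V,dd)[...,2]
W=((mm>0)|(Z<60)).astype(np.float32)
f=lambda q:(np.abs(np.clip(sum([render('side',HEART*s,[z],(q[0],q[1],q[2]/100),roi,False) for z,s in((84,.9),(92,1),(102,.9))]),0,1)-mm)*W).sum()
from scipy.optimize import minimize
for a0 in(0,18,36,60):
    s=np.array([c[0],c[1],a0]); r=minimize(f,s,method="Nelder-Mead",options=dict(initial_simplex=np.vstack([s,s+[6,0,0],s+[0,6,0],s+[0,0,15]])))
    print(a0,r.x.round(1),round(np.degrees(r.x[2]/100),1),round(r.fun,1),"start",round(f(s),1),mm.sum())
```

```text
148 z [ 34.7  97.5 108.1] x [-18.9 -16.4   2.8  24.7] y [-70.7  -0.3  27.6]
[[0 0 0 0 0 0 0 0 0 0 0 0 0 0 0 0]
 [0 0 0 0 0 0 0 0 0 0 0 0 0 0 0 0]
 [0 0 0 0 0 0 0 0 0 0 0 0 0 0 0 0]
 [0 0 0 0 0 0 0 0 0 0 1 1 0 1 0 0]
 [0 0 0 0 0 0 1 0 2 1 1 1 0 0 0 0]
 [0 0 0 0 0 2 3 1 2 1 3 1 2 0 0 0]
 [0 0 0 0 1 3 2 2 1 1 2 1 2 0 0 0]
 [0 0 5 2 2 1 2 1 2 1 0 1 0 0 1 2]
 [0 0 2 4 5 1 1 2 1 3 2 2 1 0 0 0]
 [0 0 0 3 4 3 3 1 2 1 3 0 0 0 0 0]
 [0 0 0 0 2 2 2 1 1 1 0 0 0 0 0 0]
 [0 0 0 0 0 1 4 3 2 0 0 0 0 0 0 0]
 [0 0 0 0 0 0 0 1 0 0 0 0 0 0 0 0]
 [0 0 0 0 0 0 0 0 0 0 0 0 0 0 0 0]
 [0 0 0 0 0 0 0 0 0 0 0 0 0 0 0 0]
 [0 0 0 0 0 0 0 0 0 0 0 0 0 0 0 0]]
0 [490.  248.5   6.4] 3.7 28.4 start 37.1 148.0
18 [489.8 248.5  10.2] 5.8 28.6 start 36.0 148.0
36 [489.7 248.6  16.4] 9.4 29.2 start 37.1 148.0
60 [489.9 248.9   3.7] 2.1 28.4 start 42.7 148.0
```

>>> arm_command([
  [-0.15,0,-0.5],
  [-0.15,0,-2],
  [-0.15,0,-4],
  [-0.15,0,-5],
  [-0.15,0,-5.5],
  [-0.15,0,-6],
  [-0.15,0,-6.4],
  [-0.15,0,-6.7],
  [-0.15,0,-6.9],
  [-0.15,0,-6.9],
], yaw=[0,0,0,0,0,0,0,0,0,0], gripper=[140,140,140,140,140,140,140,140,140,140])

```text
clock: 11.55
tcp_pos: [495.4, 246.8, 25.3]
orientation: [[0.985, 0.174, 0.0], [0.174, -0.985, 0.0], [0.0, -0.0, -1.0]]
ft_force: [0.6, 0.1, -2.6]
grip_width: 54.7
finger_force: 42.6
```

Run:
```python
from st import *
s=st(); print(np.round(s["moment"],2))
```

```text
t 11.55 tcp [495.4 246.8  25.3] yA -80.0 F [ 0.6  0.1 -2.6] w 54.7 ff 42.6 q7 -1.1 ahead 14.0
[-0.07  0.01  0.01]
```

>>> arm_command([
  [0,0,-0.1],
  [0,0,-0.2],
  [0,0,-0.2],
], yaw=[0,0,0], gripper=[140,140,140])

```text
clock: 11.85
tcp_pos: [495.5, 246.9, 23.4]
orientation: [[0.985, 0.174, 0.0], [0.174, -0.985, 0.0], [0.0, -0.0, -1.0]]
ft_force: [-0.7, -0.5, -0.1]
grip_width: 54.6
finger_force: 42.7
```

>>> arm_command([
  [0,0,0],
  [0,0,0],
  [0,0,0],
  [0,0,0.3],
  [0,0,2],
  [0,0,5],
  [0,0,9],
  [0,0,11],
], yaw=[0,0,0,0,0,0,0,0], gripper=[60,40,40,40,40,40,40,40])

```text
clock: 12.65
tcp_pos: [496.0, 246.7, 135.9]
orientation: [[0.985, 0.173, 0.002], [0.173, -0.985, 0.001], [0.002, -0.001, -1.0]]
ft_force: [-0.8, 0.9, -1.2]
grip_width: 72.1
finger_force: 0.0
```

>>> arm_command([
  [0,-1.5,0],
  [-0.1,-5.5,0],
  [-0.3,-10.5,0],
  [-0.4,-15.5,0],
  [-0.6,-20.5,0],
  [-0.8,-25.5,0],
  [-0.9,-30.5,0],
  [-1.1,-35.5,0],
  [-1.2,-40.5,0],
  [-1.4,-44.5,-1],
], yaw=[2,8,16,24,32,40,48,56,62,66], gripper=[60,100,100,100,100,100,100,100,100,100])

```text
clock: 13.65
tcp_pos: [481.5, -201.8, 124.4]
orientation: [[0.24, 0.971, 0.002], [0.971, -0.24, -0.001], [-0.001, 0.003, -1.0]]
ft_force: [1.6, 0.5, -0.2]
grip_width: 51.9
finger_force: 0.0
```

>>> arm_command([
  [-0.05,-2.4,-1],
  [-0.05,-3.5,-2.5],
  [-0.05,-3.9,-4],
  [-0.05,-3.9,-4.5],
  [-0.05,-3.9,-4.5],
], yaw=[0,0,0,0,0], gripper=[130,130,130,130,130])

```text
clock: 14.15
tcp_pos: [480.4, -236.9, 77.8]
orientation: [[0.242, 0.97, -0.001], [0.97, -0.242, 0.001], [0.0, -0.002, -1.0]]
ft_force: [0.1, -0.2, 0.3]
grip_width: 41.8
finger_force: 0.0
```

Run:
```python
from st import *
from fit import *
st()
p,d=bot.camera('top'); cv2.imwrite('pics/t9.png',p); np.save('d9.npy',d)
roi=(163,182,32,32); x0,y0,w,h=roi
c=p[y0:y0+h,x0:x0+w].astype(float); k=c[...,2]-.5*c[...,1]-.5*c[...,0]; m=np.clip((k-12)/20,0,1).astype(np.float32)
m[(c[...,0]<60)]=0
n,l,s,ce=cv2.connectedComponentsWithStats((m>.4).astype(np.uint8)); i=1+np.argmax(s[1:,4]); print(s[1:],ce[1:])
m*=cv2.dilate((l==i).astype(np.uint8),np.ones((3,3)))
for a in(0,.17,.4): print(np.round(fit([("top",m,roi)],HEART,[19],(488,245,a),False),2))
v,u=np.nonzero(l==i); print("z",np.percentile(px2w('top',u+x0,v+y0,d[v+y0,u+x0])[:,2],[5,50,95]))
sp,_=bot.camera('side'); cv2.imwrite('pics/s9.png',sp)
u,v=w2px('side',[488,245,30])
a=cv2.resize(p[174:219,150:210],(400,300),interpolation=cv2.INTER_CUBIC)
b=cv2.resize(sp[int(v)-23:int(v)+22,int(u)-30:int(u)+30],(400,300),interpolation=cv2.INTER_CUBIC)
cc=cv2.resize(p[180:225,290:350],(400,300),interpolation=cv2.INTER_CUBIC)
u,v=w2px('side',[481,-238,30]);u=int(min(max(u,30),480));v=int(v);print(u,v)
e=cv2.resize(sp[v-23:v+22,u-30:u+30],(400,300),interpolation=cv2.INTER_CUBIC)
cv2.imwrite('pics/c9.png',np.vstack([np.hstack([a,b]),np.hstack([cc,e])]))
```

```text
t 14.15 tcp [ 480.4 -236.9   77.8] yA -14.0 F [ 0.1 -0.2  0.3] w 41.8 ff 0.0 q7 0.35 ahead 14.0
[[  0   0  32   8 148]
 [  9   8  17  17 192]
 [  0  12   3  20  39]
 [  5  27  27   5  78]] [[12.41891892  2.09459459]
 [16.64583333 15.421875  ]
 [ 0.66666667 23.87179487]
 [21.61538462 29.73076923]]
[4.8629e+02 2.4694e+02 4.7300e+00 9.0000e-02]
[4.8615e+02 2.4672e+02 5.6800e+00 9.0000e-02]
[4.8675e+02 2.4669e+02 6.8100e+00 9.0000e-02]
z [12.1856807  26.88609408 33.87955783]
296 169
```

View pics/c9.png

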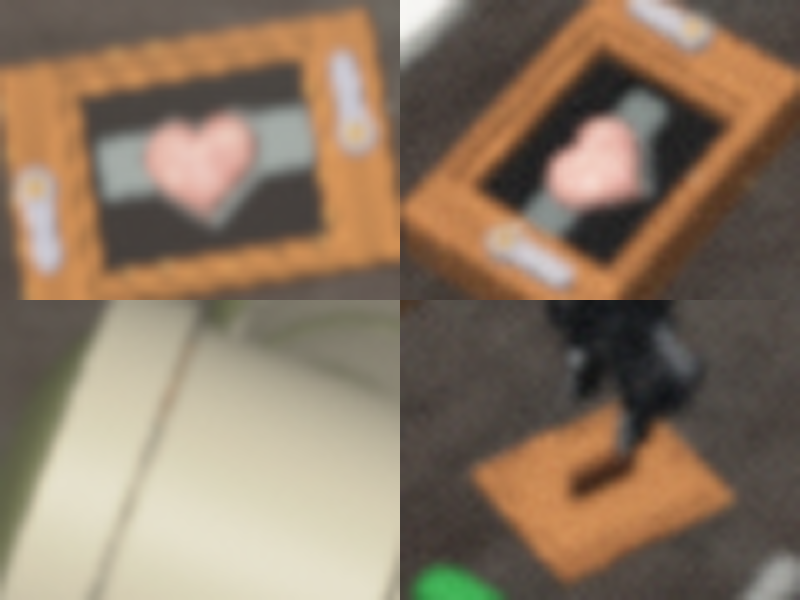

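The stone lies in its pocket with its tip toward -x, at (205,170) in the top-left panel. Both buttons lie along their walls, and the fingers are above the lid's handle at (600,475). I grip the lid.

>>> arm_command([
  [0,0,-1],
  [0,0,-3],
  [0,0,-4.6],
  [0,0,-5.3],
  [0,0,-5.4],
  [0,0,-5.4],
  [0,0,-5.4],
  [0,0,-5.4],
  [0,0,-5.4],
  [0,0,-5.4],
], yaw=[0,0,0,0,0,0,0,0,0,0], gripper=[130,130,130,130,130,240,240,240,240,240], squeeze=60)

```text
clock: 15.25
tcp_pos: [481.3, -237.4, 25.1]
orientation: [[0.242, 0.97, 0.001], [0.97, -0.242, -0.0], [-0.0, 0.001, -1.0]]
ft_force: [0.3, 0.2, 6.8]
grip_width: 8.7
finger_force: 59.6
```

>>> arm_command([
  [0,0,0],
  [0,0,0.3],
  [0,0,1.5],
  [0,0,4],
  [0,0,7],
  [0,0,9],
  [0,0,10],
  [0,0,10],
], yaw=[0,0,0,0,0,0,0,0], gripper=[240,240,240,240,240,240,240,240])

```text
clock: 16.05
tcp_pos: [481.5, -237.4, 125.8]
orientation: [[0.242, 0.97, 0.002], [0.97, -0.242, -0.001], [-0.0, 0.003, -1.0]]
ft_force: [-0.9, -0.4, -1.8]
grip_width: 8.5
finger_force: 58.7
```

Run:
```python
from st import *
from fit import *
st()
p,d=bot.camera('side'); cv2.imwrite('pics/s10.png',p); np.save('d10.npy',d)
u,v=w2px('side',[481,-238,110]); u=int(u);v=int(v); roi=(u-32,v-24,64,52); x0,y0,w,h=roi
c=p[y0:y0+h,x0:x0+w].astype(float); k=c[...,2]-c[...,0]; m=(k>60).astype(np.uint8)
n,l,s,ce=cv2.connectedComponentsWithStats(m); i=1+np.argmax(s[1:,4]); print(roi,s[i],ce[i])
vv,uu=np.nonzero(l==i); P=px2w('side',uu+x0,vv+y0,d[vv+y0,uu+x0]); P=P[d[vv+y0,uu+x0]>0]
A=np.c_[P[:,:2]-P[:,:2].mean(0),np.ones(len(P))]; 
for _ in range(3):
    q=np.linalg.lstsq(A,P[:,2],rcond=None)[0]; r=abs(P[:,2]-A@q); k=r<6; A,P=A[k],P[k]
print("plane",q.round(4),len(P),cv2.minAreaRect(P[:,:2].astype(np.float32)))
f=np.zeros(m.shape,np.uint8); cv2.fillConvexPoly(f,cv2.convexHull(np.argwhere(l==i)[:,::-1].astype(np.int32)),1)
z=bot.read_state()["tcp_pos"][2]-24.3
print(np.round(fit([("side",f.astype(np.float32),roi)],cuboid(101.5,123.5),[z,z+8],(481,-238,-.24)),2))
```

```text
t 16.05 tcp [ 481.5 -237.4  125.8] yA -14.0 F [-0.9 -0.4 -1.8] w 8.5 ff 58.7 q7 0.34 ahead 14.0
(266, 131, 64, 52) [ 12  17  40  23 490] [30.39591837 27.69591837]
plane [-1.025000e-01  7.290000e-02  1.073355e+02] 240 ((471.2373352050781, -232.43353271484375), (130.617919921875, 89.3309555053711), 69.56227111816406)
[ 4.8527e+02 -2.3636e+02 -1.4450e+01  1.5000e-01]
```

```bash
cat > boxfit.py <<'E'
from fit import *
def fill(n,poly,z,q,roi,hull=None):
    return render(n,poly,[z] if hull is None else hull,q,roi,True)
def mk(n,q,roi):
    big=fill(n,cuboid(127,190),0,q,roi,[0,44]); top=fill(n,cuboid(127,190),44,q,roi)
    reb=fill(n,cuboid(106,128),44,q,roi); led=np.minimum(fill(n,cuboid(106,128),36,q,roi),reb)
    cav=np.minimum(fill(n,cuboid(94,116),36,q,roi),reb); foam=np.minimum(fill(n,cuboid(94,116),22,q,roi),cav)
    return [big-top,top-reb,reb-led,led-cav,cav-foam,foam]
def boxfit(n,k,roi,q0,W):
    x0,y0,w,h=roi; K=k[y0:y0+h,x0:x0+w]
    def f(q,ret=False):
        B=[cv2.GaussianBlur(b.astype(np.float32),(0,0),.9)[W] for b in mk(n,(q[0],q[1],q[2]/100),roi)]
        A=np.stack([np.ones(W.sum())]+B,1); c,_,_,_=np.linalg.lstsq(A,K[W],rcond=None); e=A@c-K[W]
        return (np.minimum(abs(e),40)**2).mean()**.5 if not ret else c
    s=np.array(q0,float); r=minimize(f,s,method="Nelder-Mead",options=dict(initial_simplex=np.vstack([s,s+[5,0,0],s+[0,5,0],s+[0,0,5]]),xatol=.05))
    return np.round([*r.x[:2],np.degrees(r.x[2]/100),r.fun],2),f(r.x,True).round(0)
E
python3 - <<'E'
from boxfit import *
for n,fn,roi in(("top","t9",(142,166,76,64)),("top","top0",(142,166,76,64)),("side","s10",(165,203,84,76)),("side","side0",(165,203,84,76))):
    p=cv2.imread(f"pics/{fn}.png").astype(float); k=p[...,2]-p[...,0]
    x0,y0,w,h=roi; c=p[y0:y0+h,x0:x0+w]; 
    inner=cv2.dilate((render(n,cuboid(70,112),[22,36],(488,245,.174),roi)>.3).astype(np.uint8),np.ones((1,1)))>0
    steel=((c.min(-1)>105)).astype(np.uint8)
    W=~(cv2.dilate(steel,np.ones((5,5)))>0)&~inner
    print(n,fn,*boxfit(n,k,roi,(488,245,17.5),W))
E
```

```text
top t9 [486.86 244.11  10.11   3.48] [ 16.  48.  98.  12. 110.  76.  -0.]
top top0 [487.08 244.03  10.01   3.56] [ 15.  47.  99.  11. 108.  84.  -1.]
side s10 [490.3  245.49  10.06   5.85] [ 11.  50. 108.  63. 123.  69.  -5.]
side side0 [490.11 246.14  10.09   5.84] [ 10.  45. 103.  54. 119.  60.  -5.]
```

>>> arm_command([
  [0,1,0],
  [0,3.5,0],
  [0.1,7.5,0],
  [0.15,12,0],
  [0.2,16.5,0],
  [0.3,21,0],
  [0.35,25.5,0],
  [0.4,30,0],
  [0.45,34.5,0],
  [0.5,39,0],
], yaw=[0.5,2,4.5,7,10,13,16,19,22,23.5], gripper=[240,240,240,240,240,240,240,240,240,240])

```text
clock: 17.1
tcp_pos: [484.6, 154.9, 123.1]
orientation: [[-0.168, 0.986, -0.002], [0.986, 0.168, -0.001], [-0.0, -0.002, -1.0]]
ft_force: [1.0, -1.0, -1.6]
grip_width: 8.6
finger_force: 58.7
```

>>> arm_command([
  [0.05,3.5,0],
  [0.1,6.5,0],
  [0.13,8.4,0],
  [0.13,9.1,-0.5],
  [0.13,9.18,-1.5],
  [0.13,9.18,-2.5],
  [0.13,9.18,-3],
  [0.13,9.18,-3],
  [0.13,9.18,-3],
], yaw=[0.3,0.6,0.6,0.6,0.6,0.6,0.6,0.6,0.6], gripper=[240,240,240,240,240,240,240,240,240])

```text
clock: 18.0
tcp_pos: [487.4, 243.6, 94.1]
orientation: [[-0.174, 0.985, -0.0], [0.985, 0.174, -0.001], [-0.0, -0.0, -1.0]]
ft_force: [0.1, -0.3, -1.8]
grip_width: 8.4
finger_force: 58.7
```

Run:
```python
from st import *
from boxfit import *
s=st(); z=s["tcp_pos"][2]-24.9
roi=(160,195,92,84)
p,d=bot.camera('side'); cv2.imwrite('pics/s11.png',p); np.save('d11.npy',d)
c=p.astype(float); k=c[...,2]-c[...,0]; x0,y0,w,h=roi
dd=d[y0:y0+h,x0:x0+w]; U,V=np.meshgrid(np.arange(x0,x0+w),np.arange(y0,y0+h)); P=px2w('side',U,V,dd)
m=(k[y0:y0+h,x0:x0+w]>45)
print("z of orange",np.histogram(P[...,2][m],bins=[-10,20,35,50,60,70,80,90,100]))
lid=m&(P[...,2]>62)&(P[...,2]<95)
a=np.radians(10.06); L=(P[lid][:,:2]-[487.2,244.5])@np.array([[np.cos(a),-np.sin(a)],[np.sin(a),np.cos(a)]])
print(lid.sum(),np.percentile(L,[1,3,50,97,99],axis=0).round(1), np.percentile(P[lid][:,2],[5,50,95]))
A=np.c_[L,np.ones(len(L))]; print("plane",np.linalg.lstsq(A,P[lid][:,2],rcond=None)[0].round(4))
```

```text
t 18.0 tcp [487.4 243.6  94.1] yA 10.0 F [ 0.1 -0.3 -1.8] w 8.4 ff 58.7 q7 -0.14 ahead 14.0
z of orange (array([178, 253, 499,  17,  15, 514,  75,   6]), array([-10,  20,  35,  50,  60,  70,  80,  90, 100]))
605 [[-49.4 -60.6]
 [-48.  -55. ]
 [-14.8  21.2]
 [ 49.6  60. ]
 [ 52.8  61.5]] [71.50076334 76.14726845 81.76734851]
plane [-2.70000e-03  3.10000e-03  7.63196e+01]
```

```bash
cat > lidfit.py <<'E'
from boxfit import *
def lidfit(n,k,d,roi,zl,boxq,q0,zcut):
    x0,y0,w,h=roi; K=k[y0:y0+h,x0:x0+w]; U,V=np.meshgrid(np.arange(x0,x0+w),np.arange(y0,y0+h)); Z=px2w(n,U,V,d[y0:y0+h,x0:x0+w])[...,2]
    near=render(n,cuboid(140,165),[zl],(q0[0],q0[1],q0[2]/100),roi)>0
    W=near&~(cv2.dilate((Z>zcut).astype(np.uint8),np.ones((3,3)))>0)
    base=mk(n,(boxq[0],boxq[1],np.radians(boxq[2])),roi)
    def f(q,ret=False):
        qq=(q[0],q[1],q[2]/100); hull=render(n,cuboid(101.5,123.5),[zl,zl+8],qq,roi); top=render(n,cuboid(101.5,123.5),[zl+8],qq,roi)
        B=[cv2.GaussianBlur((b*(1-hull)).astype(np.float32),(0,0),.9)[W] for b in base]+[cv2.GaussianBlur(b,(0,0),.9)[W] for b in(hull-top,top)]
        A=np.stack([np.ones(W.sum())]+B,1); c=np.linalg.lstsq(A,K[W],rcond=None)[0]; e=A@c-K[W]
        return (np.minimum(abs(e),40)**2).mean()**.5 if not ret else c
    s=np.array(q0,float); r=minimize(f,s,method="Nelder-Mead",options=dict(initial_simplex=np.vstack([s,s+[4,0,0],s+[0,4,0],s+[0,0,4]]),xatol=.05))
    return np.round([*r.x[:2],np.degrees(r.x[2]/100),r.fun],2),f(r.x,True).round(0)
E
python3 - <<'E'
from lidfit import *
p=cv2.imread('pics/s11.png').astype(float); d=np.load('d11.npy')
for zl in(67.5,69): print(*lidfit("side",p[...,2]-p[...,0],d,(160,195,92,84),zl,(490.2,245.8,10.07),(490,245,17.5),86))
E
```

```text
[491.61 243.77  10.67  10.74] [ 13. 113.  81.  71. 137.  46.  -8.  66.  98.]
[490.97 244.43  10.79  10.47] [ 13. 122.  82.  71. 135.  47.  -8.  66.  98.]
```

>>> arm_command([
  [-0.04,0.04,-0.5],
  [-0.04,0.04,-1.4],
  [-0.04,0.04,-1.9],
  [-0.04,0.04,-2.2],
  [-0.04,0.04,-2.5],
  [-0.04,0.04,-2.7],
  [-0.04,0.04,-2.8],
  [-0.04,0.04,-2.8],
], yaw=[0,0,0,0,0,0,0,0], gripper=[240,240,240,240,240,240,240,240])

```text
clock: 18.85
tcp_pos: [486.8, 245.0, 66.2]
orientation: [[-0.176, 0.984, -0.0], [0.984, 0.176, -0.0], [-0.0, -0.0, -1.0]]
ft_force: [-0.3, -0.4, -1.1]
grip_width: 8.4
finger_force: 58.7
```

Run:
```python
from st import *
s=st(); print(np.round(s["moment"],2))
```

```text
t 18.85 tcp [486.8 245.   66.2] yA 10.1 F [-0.3 -0.4 -1.1] w 8.4 ff 58.7 q7 -0.13 ahead 14.0
[ 0.02 -0.02  0.02]
```

>>> arm_command([
  [0,0,-0.15],
  [0,0,-0.3],
  [0,0,-0.4],
  [0,0,-0.5],
  [0,0,-0.5],
], yaw=[0,0,0,0,0], gripper=[240,240,240,240,240])

```text
clock: 19.35
tcp_pos: [486.8, 244.9, 61.2]
orientation: [[-0.176, 0.984, -0.0], [0.984, 0.176, -0.0], [-0.0, -0.0, -1.0]]
ft_force: [0.0, 0.4, -1.5]
grip_width: 8.6
finger_force: 58.7
```

Run:
```python
from st import *
s=st(); print(np.round(s["moment"],2))
```

```text
t 19.35 tcp [486.8 244.9  61.2] yA 10.1 F [ 0.   0.4 -1.5] w 8.6 ff 58.7 q7 -0.13 ahead 14.0
[ 0.    0.   -0.01]
```

>>> arm_command([
  [0,0,-0.05],
  [0,0,-0.1],
  [0,0,-0.1],
  [0,0,-0.1],
], yaw=[0,0,0,0], gripper=[240,240,240,240])

```text
clock: 19.75
tcp_pos: [486.8, 244.9, 61.1]
orientation: [[-0.175, 0.984, 0.0], [0.984, 0.175, 0.0], [0.0, 0.0, -1.0]]
ft_force: [-2.1, -0.8, 10.4]
grip_width: 8.6
finger_force: 60.3
```

Run:
```python
from st import *
s=st(); print(np.round(s["moment"],2))
```

```text
t 19.75 tcp [486.8 244.9  61.1] yA 10.1 F [-2.1 -0.8 10.4] w 8.6 ff 60.3 q7 -0.13 ahead 14.0
[-0.23  0.47 -0.01]
```

The lid bottomed at z = 61.1, which is exactly the grip height plus 36 mm, so it is seated. I release it and go to the left button.

>>> arm_command([
  [0,0,0.1],
  [0,0,0.1],
  [0,0,0.1],
  [0,0,1],
  [0,0,3],
  [0,0,5],
  [-0.8,1.4,6],
  [-2.2,3.7,6],
  [-3.5,6,6],
  [-4.3,7.3,6],
], yaw=[0,0,0,0,-6,-14,-22,-30,-38,-46], gripper=[170,150,150,150,150,150,150,150,150,165])

```text
clock: 20.75
tcp_pos: [442.7, 320.1, 120.9]
orientation: [[0.589, 0.808, -0.0], [0.808, -0.589, 0.001], [0.001, -0.001, -1.0]]
ft_force: [-0.2, -0.3, -0.3]
grip_width: 30.4
finger_force: 0.0
```

>>> arm_command([
  [0,0,0],
  [0,0,0],
  [0,0,0],
  [0,0,-1],
  [0,0,-2.5],
  [0,0,-2.5],
  [0,0,-2.5],
], yaw=[-8,-16,-24,-32,-39,-41,-41], gripper=[165,165,165,165,165,165,165])

```text
clock: 21.45
tcp_pos: [443.7, 318.0, 95.6]
orientation: [[0.974, 0.228, -0.0], [0.228, -0.974, -0.0], [-0.001, 0.0, -1.0]]
ft_force: [0.2, -0.7, 0.0]
grip_width: 30.0
finger_force: 0.0
```

Run:
```python
from st import *
from lidfit import *
s=st()
p,d=bot.camera('side'); cv2.imwrite('pics/s12.png',p); np.save('d12.npy',d)
print(*lidfit("side",p[...,2].astype(float)-p[...,0],d,(160,195,92,84),36,(490.2,245.8,10.07),(490,245,17.5),58))
# lid surface height by depth
n='side';roi=(160,195,92,84);x0,y0,w,h=roi;U,V=np.meshgrid(np.arange(x0,x0+w),np.arange(y0,y0+h));P=px2w(n,U,V,d[y0:y0+h,x0:x0+w])
a=np.radians(10.07);L=(P[...,:2]-[490.2,245.8])@np.array([[np.cos(a),-np.sin(a)],[np.sin(a),np.cos(a)]])
c=p[y0:y0+h,x0:x0+w].astype(int); o=(c[...,2]-c[...,0]>60)
for nm,m in(("lid",o&(abs(L[...,0])<48)&(abs(L[...,1])<58)),("wall-y",o&(abs(L[...,0])<60)&(L[...,1]<-68)&(L[...,1]>-92)),("wall+y",o&(abs(L[...,0])<60)&(L[...,1]>68)&(L[...,1]<92))):
    z=P[...,2][m]; z=z[(z>30)&(z<58)]; print(nm,len(z),np.median(z).round(2))
m=o&(abs(L[...,0])<48)&(abs(L[...,1])<58)&(P[...,2]<56)&(P[...,2]>32);A=np.c_[L[m],np.ones(m.sum())];print(np.linalg.lstsq(A,P[...,2][m],rcond=None)[0].round(4))
```

```text
t 21.45 tcp [443.7 318.   95.6] yA -76.8 F [ 0.2 -0.7  0. ] w 30.0 ff 0.0 q7 -1.26 ahead 14.0
[496.68 250.37   5.53  11.09] [ 12.  45.  84. 101.  84.  99. 103.  51.  99.]
lid 375 43.58
wall-y 122 43.18
wall+y 79 42.39
[ 3.3000e-03 -5.0000e-03  4.3642e+01]
```

The lid is flush: 43.6 mm by depth against 43.2 mm for the walls. I swing the left button inward.

>>> arm_command([
  [0,0,-1],
  [0,0,-2.6],
  [0,0,-3.4],
  [0,0,-3.4],
  [0,0,-3.4],
  [0,0,-3.4],
], yaw=[0,0,0,0,0,0], gripper=[165,165,165,165,207,207], squeeze=30)

```text
clock: 22.1
tcp_pos: [444.1, 317.9, 61.7]
orientation: [[0.974, 0.227, 0.0], [0.227, -0.974, 0.0], [0.0, -0.0, -1.0]]
ft_force: [-0.5, 0.3, 0.3]
grip_width: 16.4
finger_force: 0.0
```

Run:
```python
from st import *
st()
```

```text
t 22.1 tcp [444.1 317.9  61.7] yA -76.9 F [-0.5  0.3  0.3] w 16.4 ff 0.0 q7 -1.21 ahead 14.0
```

>>> arm_command([
  [0.12,-0.4,0],
  [0.3,-0.78,0],
  [0.53,-1.13,0],
  [0.8,-1.45,0],
  [1.12,-1.72,0],
  [1.47,-1.95,0],
  [1.85,-2.13,0],
  [2.25,-2.25,0],
  [2.66,-2.31,0],
  [3.08,-2.32,0],
], yaw=[8,16,24,32,40,48,56,64,72,80], gripper=[207,207,207,207,207,207,207,207,207,207])

```text
clock: 23.1
tcp_pos: [474.5, 294.3, 61.7]
orientation: [[-0.06, 0.998, -0.0], [0.998, 0.06, -0.001], [-0.001, -0.0, -1.0]]
ft_force: [-1.5, -0.9, -0.8]
grip_width: 15.9
finger_force: 0.6
```

>>> arm_command([
  [0.36,0.04,0],
  [0.36,0.04,0],
  [0.36,0.04,0],
  [0.36,0.04,0],
  [0.36,0.04,0],
  [0.36,0.04,0],
], yaw=[7,7,7,7,7,7], gripper=[207,207,235,235,235,235])

```text
clock: 23.7
tcp_pos: [478.4, 294.9, 61.7]
orientation: [[-0.173, 0.985, 0.001], [0.985, 0.173, -0.0], [-0.0, 0.001, -1.0]]
ft_force: [-0.2, -3.0, 6.5]
grip_width: 11.9
finger_force: 31.8
```

Run:
```python
from st import *
s=st();print(np.round(s["moment"],2))
```

```text
t 23.7 tcp [478.4 294.9  61.7] yA 10.0 F [-0.2 -3.   6.5] w 11.9 ff 31.8 q7 -0.21 ahead 14.0
[-0.59 -0.01  0.01]
```

>>> arm_command([
  [0,0,0],
  [0,0,0],
  [0,0,1],
  [0,0,3],
  [0.5,-1,5],
  [1.6,-3.5,5],
  [2.8,-6.5,5],
  [4,-9.5,5],
  [5,-12,5],
  [5.26,-12.5,5],
], yaw=[0,0,0,-8,-16,-24,-32,-40,-48,-56], gripper=[200,165,165,165,165,165,165,165,165,165])

```text
clock: 24.7
tcp_pos: [532.1, 166.8, 112.3]
orientation: [[0.725, 0.689, 0.002], [0.689, -0.725, -0.0], [0.001, 0.001, -1.0]]
ft_force: [-0.6, 0.6, -0.7]
grip_width: 29.9
finger_force: 0.0
```

>>> arm_command([
  [0,0,0],
  [0,0,0],
  [0,0,0],
  [0,0,-1.5],
  [0,0,-3.5],
  [0,0,-4.8],
  [0,0,-5],
  [0,0,-5],
  [0,0,-5],
  [0,0,-5],
], yaw=[-8,-16,-24,-32,-34,-34,-34,-34,-34,-34], gripper=[165,165,165,165,165,165,165,165,207,207])

```text
clock: 25.7
tcp_pos: [531.2, 170.2, 62.0]
orientation: [[0.984, 0.176, 0.001], [0.176, -0.984, 0.001], [0.001, -0.0, -1.0]]
ft_force: [0.8, -0.9, -0.8]
grip_width: 16.1
finger_force: 0.0
```

Run:
```python
from st import *
s=st();print(np.round(s["moment"],2))
```

```text
t 25.7 tcp [531.2 170.2  62. ] yA -79.9 F [ 0.8 -0.9 -0.8] w 16.1 ff 0.0 q7 -1.0 ahead 14.0
[ 0.01  0.04 -0.04]
```

>>> arm_command([
  [-0.1,0.41,0],
  [-0.26,0.79,0],
  [-0.47,1.16,0],
  [-0.72,1.49,0],
  [-1.03,1.78,0],
  [-1.36,2.02,0],
  [-1.73,2.22,0],
  [-2.13,2.36,0],
  [-2.54,2.45,0],
  [-2.95,2.48,0],
], yaw=[8,16,24,32,40,48,56,64,72,80], gripper=[207,207,207,207,207,207,207,207,207,207])

```text
clock: 26.7
tcp_pos: [501.9, 195.0, 62.0]
orientation: [[-0.008, 1.0, 0.002], [1.0, 0.008, 0.0], [0.0, 0.002, -1.0]]
ft_force: [0.5, -0.9, -0.0]
grip_width: 15.9
finger_force: 0.4
```

>>> arm_command([
  [-0.26,-0.01,0],
  [-0.52,-0.05,0],
  [-0.52,-0.05,0],
  [-0.52,-0.05,0],
  [-0.52,-0.05,0],
  [-0.52,-0.05,0],
  [-0.52,-0.05,0],
], yaw=[5,10,10,10,10,10,10], gripper=[207,207,207,235,235,235,235])

```text
clock: 27.4
tcp_pos: [496.5, 194.5, 61.8]
orientation: [[-0.173, 0.985, 0.001], [0.985, 0.173, 0.0], [-0.0, 0.001, -1.0]]
ft_force: [-0.4, -1.2, 6.6]
grip_width: 11.7
finger_force: 31.5
```

Run:
```python
from st import *
s=st();print(np.round(s["moment"],2))
```

```text
t 27.4 tcp [496.5 194.5  61.8] yA 10.0 F [-0.4 -1.2  6.6] w 11.7 ff 31.5 q7 -0.07 ahead 14.0
[-0.08  0.06 -0.06]
```

Release, lift away and check with the cameras.

>>> arm_command([
  [0,0,0],
  [0,0,0],
  [0,0,1],
  [0,0,4],
  [0,0,8],
  [0.5,-4,12],
  [0.5,-9,14],
  [0.5,-14,14],
  [0.5,-19,14],
  [0.5,-23,14],
], yaw=[0,0,0,0,0,0,0,0,0,0], gripper=[200,160,160,160,160,160,160,160,160,160])

```text
clock: 28.4
tcp_pos: [500.9, -37.4, 202.4]
orientation: [[-0.175, 0.984, 0.001], [0.984, 0.175, 0.0], [-0.0, 0.001, -1.0]]
ft_force: [1.5, 0.1, 0.3]
grip_width: 31.6
finger_force: 0.0
```

>>> arm_command([
  [0,-3,0],
  [0,-6,0],
  [0,-7,0],
  [0,-7,0],
], yaw=[0,0,0,0], gripper=[160,160,160,160])

```text
clock: 28.8
tcp_pos: [500.9, -106.8, 201.7]
orientation: [[-0.172, 0.985, 0.0], [0.985, 0.172, -0.0], [-0.0, 0.0, -1.0]]
ft_force: [-0.4, 1.1, 0.8]
grip_width: 31.6
finger_force: 0.0
```

Run:
```python
from st import *
from lidfit import *
st()
for n,q in(("top",(487,244.1)),("side",(490.2,245.8))):
    p,d=bot.camera(n); cv2.imwrite(f'pics/{n}_end.png',p); np.save(f'{n}_end.npy',d)
    u0,v0=[int(t) for t in w2px(n,[*q,44])]; x0,y0,w,h=u0-42,v0-38,84,76
    U,V=np.meshgrid(np.arange(x0,x0+w),np.arange(y0,y0+h)); c=p[y0:y0+h,x0:x0+w].astype(int); D=d[y0:y0+h,x0:x0+w]
    # pixel -> plane z=54
    A=px2w(n,U,V,np.full(U.shape,1000.));B=px2w(n,U,V,np.full(U.shape,2000.)); t=(54-A[...,2])/(B[...,2]-A[...,2]); X=A+t[...,None]*(B-A)
    a=np.radians(10.06);L=(X[...,:2]-q)@np.array([[np.cos(a),-np.sin(a)],[np.sin(a),np.cos(a)]])
    sat=c[...,2]-c[...,0]; steel=(sat<40)&(c.min(-1)>95)
    for s in(1,-1):
        m=steel&(L[...,1]*s>30)&(L[...,1]*s<95)&(abs(L[...,0])<50)
        pts=L[m]; mean=pts.mean(0); e=np.linalg.eigh(np.cov((pts-mean).T)); v=e[1][:,1]; v*=-np.sign(v[1])*s
        print(n,"L" if s>0 else "R",m.sum(),"mid",mean.round(1),"dev from inward deg",np.degrees(np.arctan2(v[0],-v[1]*s)).round(1),"y",(pts[:,1]*s).min().round(0),(pts[:,1]*s).max().round(0))
    P=px2w(n,U,V,D); Lp=(P[...,:2]-q)@np.array([[np.cos(a),-np.sin(a)],[np.sin(a),np.cos(a)]]); o=sat>60
    for nm,m in(("lid",(abs(Lp[...,0])<48)&(abs(Lp[...,1])<58)),("w-y",(abs(Lp[...,0])<60)&(Lp[...,1]<-68)&(Lp[...,1]>-92)),("w+y",(abs(Lp[...,0])<60)&(Lp[...,1]>68)&(Lp[...,1]<92))):
        m=m&o&(P[...,2]>30)&(P[...,2]<58); A=np.c_[Lp[m],np.ones(m.sum())]; print(nm,m.sum(),np.median(P[...,2][m]).round(1),np.linalg.lstsq(A,P[...,2][m],rcond=None)[0].round(3))
```

```text
t 28.8 tcp [ 500.9 -106.8  201.7] yA 9.9 F [-0.4  1.1  0.8] w 31.6 ff 0.0 q7 0.43 ahead 14.0
top L 45 mid [-1.8 59.5] dev from inward deg 2.5 y 40.0 78.0
top R 47 mid [ -1.3 -61.9] dev from inward deg 2.5 y 44.0 88.0
lid 886 43.0 [1.0000e-03 2.0000e-03 4.3119e+01]
w-y 222 42.8 [-4.0000e-03  3.4000e-02  4.5629e+01]
w+y 219 42.7 [1.1000e-02 2.1000e-02 4.1272e+01]
side L 43 mid [-3.4 64.7] dev from inward deg 5.0 y 41.0 91.0
side R 45 mid [ -2.8 -65.7] dev from inward deg -1.1 y 40.0 94.0
lid 642 43.6 [ 1.0000e-03 -1.0000e-03  4.3498e+01]
w-y 149 44.2 [ 1.100e-02 -4.200e-02  4.074e+01]
w+y 188 43.3 [ 9.0000e-03 -3.2000e-02  4.5969e+01]
```

```bash
python3 -c "
from cell import bot
print(bot.sign_off())"
```

```text
the job is handed in; nothing more can be done
None
```

I handed the job in at about 29 s: the pink heart stone is flat in its pocket with its tip toward -x, the lid is flush in its rebate, and both turnbuttons are turned inward. By the cameras each button is within about 5° of square. I touched nothing else.

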